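# Eject a module cover from its magazine and snap it onto the module base

### The arm

A 7-joint arm with a two-finger parallel gripper is mounted at the origin on the work surface. World frame = base frame: x ahead of the robot, y to its left, z up, the work surface at z = 0. Lengths are in mm, angles in rad, forces in N, time in s.
With the tool pointing down it reaches from about 400 to 850 mm from the base axis. Payload 4.5 kg.
Tool frame: the origin (TCP) lies at the very end of the fingers, on their centre line; the grasp point (between the pads) lies 19 mm behind it; z points along the fingers, y is the line along which they close (so a half turn about z gives the same grasp; the last joint's range is limited). The gripper opens to 85 mm and grips with 20 to 120 N. Pads are 22 mm wide; open, the fingers measure 114 mm over their backs; the gripper's body (76 mm by 85 mm) begins 54 mm behind the grasp point. The pads swing forward as they close: fully open they stand 13 mm farther back than shut.
Start: joints at [1.325, 0.689, -0.195, 1.565, 0.157, 0.902, -0.215], TCP at [172.631, -600.71, 231.317] pointing down, gripper open.
Joint ranges: [-3.01, 3.01], [-0.46, 2.08], [-1.47, 1.51], [0.13, 2.56], [-1, 4.14], [0.04, 2.09], [-2.66, 2.66]. Speed limits (rad/s): [2.57, 2.57, 3.14, 3.14, 3.14, 3.14, 3.14].

### API

Orientations are given as a rotation vector (axis times angle).
In Python, from rig import manip gives the robot as it stands.
- The arm moves only by the tool move_arm, never from a script. Its argument "deltas" is a list of rows, each a list of 7 numbers: the shift along the tool's x, y, z in m, then the turn, a rotation vector about the tool's x, y, z in rad, then the opening in per cent of the stroke, from 0 (shut) to 100 (fully open). In form: [[x, y, z, rx, ry, rz, claw], ...]. A call has 1 to 12 rows; each row shifts and turns the commanded pose from where the row before left it, along the tool's axes as they then stand; what a row does not reach is not made up. A row lasts 1/8 s, in which the tool goes at most 62.5 mm and 10.7 degrees, less where a joint would pass 70% of its speed; a pose out of reach is approached as far as the arm can. A call with a gripper value outside its range is refused whole. The fingers move at their own pace and stop on an object; "grip_force" is the grip in N (left out, the last holds). Time passes only in rows, so rows that do not move let the fingers close. It gives the time, the measured TCP pose, the force, the opening and the grip force at its end, in the units of the state.
- manip.get_state(): the state, without advancing time (a new reading comes with each control period).
- manip.read_camera(name): name is "scene" or "top" or "wrist"; returns the picture (420x560x3 uint8, red, green, blue); there is no depth.
- manip.get_calibration(name): a dict with "K" (3x3 intrinsics, pixels), "R" (3x3) and "t" (3): a world point X has camera coordinates R X + t. Camera axes: x right, y down, z forward; pixel columns grow to the right and rows downward; lengths in mm; the calibration is good to about 2 mm. The wrist camera is an equidistant fisheye: a pixel r from the principal point sees the ray r / f radians off the axis. A picture is of the moment at which its call begins: read the wrist's pose just before it. get_calibration takes no time and is no camera call; for the wrist camera it gives the pose at the moment of the call.
- manip.hand_in(): hands the job in; it is judged then, once.
Trained networks look in the newest picture that a camera, given by its name, has taken for a name from the list of things; names that differ only in an ending like _2 or _b are one class to them, and where a whole thing is asked for, a point or a joint stands for the part that bears it (a point fixed in the world has none). Each returns a list of dicts, best first, with "score" (0 to 1); they miss things now and then, are a little off and sometimes report something else, mostly with a low value. They report only what shows in the picture. A call takes as long as a camera call. They do not tell look-alikes from the thing itself.
- manip.search_frame(camera, label): "at" ([x, y, z] in mm, in world coordinates, good to about 4 mm: the middle of the surface that is visible of it).
- manip.cut_out(camera, label): "mask" (420x560 bool, what is visible of it).
- manip.spot_point(camera, label): "at" ([x, y, z] in mm, in world coordinates, good to about 4 mm: a listed point, or the origin of a listed thing).
The state is a dict: "time": time; "joint_positions": joint angles; "joint_vel": joint speeds; "effort": joint torques, N m; "tool_pos": TCP position; "ee_rot": TCP orientation; "contact_force": force on the tool from outside, world axes, zero at the start; "moment": the same for the moment, N m; "finger_gap": finger opening in mm; "gripper_force": force on a finger pad.
Only numpy, scipy, OpenCV 4.12 (cv2) and the standard library are available. Lean on these libraries where they do the work, as an engineer would, in place of code of your own. Each camera call takes 0.05 s, during which the arm holds its last target. There are 200 camera calls.

### The job

Push the magazine's spring slide all the way in so that it shoves the black cover out, grip the cover, lift it off and press it onto the open module base until both snap arms click over it. Keep pressing the closed cover down with about 10 newtons, and finish while still holding that pressure on it: do not let go or back off. Leave the other things on the table where they are.

Things in the scene. Friction and masses are not known exactly. Their poses are not given: they have to be found in the camera images.
- magazine: Fixed aluminium magazine with a clear roof; origin at the centre of its underside, on the table; left or right of the robot, yaw varies. Cover is pushed out along its +x. Own frame, mm: base plate x -100 to 105, y -40 to 40, top z 12; walls and roof x -56 to 10, y -36 to 36, roof top z 52 (hides the cover's fin from the gripper). Open landing from x 10 on; the slide sticks out at -x.
- landing (a point): Point on the magazine's base plate (12 mm above the table, magazine's axes), 49 mm along +x from its origin: where the centre of the cover's underside lies after a full push, wholly clear of the roof.
- ejector (a joint): Travel of the steel spring slide, m: 0 at rest, 0.060 fully pushed in along the magazine's +x (end stop). Spring force 2 N at rest, 7 N fully in; it springs back when let go and leaves the cover outside. Its pusher starts 1 mm behind the cover, so the cover moves about 59 mm.
- ejector_tab (a point): Centre of the rear (-x) face of the slide's upright push tab; moves with the slide; at rest 126 mm behind the magazine's origin, 40 mm above the table. Tab 36 mm wide (y), 8 thick (x), from 14 to 60 mm above the table; axes parallel to the magazine's. Push it along the magazine's +x.
- cover: Loose black plastic cover, 40 to 85 g: plate 64 (x; bevelled to 58 at the underside) x 52 (y) x 6 mm with an upright central fin 24 (x) x 12 (y) mm, fin top 32 mm above the underside. Origin at the centre of the underside, z up. Grip the fin across its 12 mm (along the cover's y). Starts flat in the magazine, axes parallel to it, origin at x -10, z 12 mm there. Fits either way round (half turn).
- module: Fixed open grey module base on an aluminium plate 110 x 84 x 6 mm; origin at the centre of the underside, on the table; left or right, yaw varies. The cover goes on with its x along the module's x. A sprung snap arm stands at the middle of each short end (+x, -x). Four corner guides (tops z 68 mm, flared 4 mm) centre the cover with 1.5 mm clearance each side.
- seat (a point): Point on the module's axis, z 44 mm, module's axes: centre of the cover's underside when it has just snapped in. Hooks: slopes from z 65.5 down to z 51.5, flat undersides at z 50, reaching in to x 29.5 mm. The cover meets the slopes with its underside at about z 50; press force then climbs to roughly 12 to 18 N and suddenly drops to a few N as it snaps in at z 44.
- latch_a (a joint): Outward deflection in m of the snap arm at the module's +x end: 0 at rest, about 0.0025 while the cover passes the hook, up to 0.007; springs back to 0 when it has clicked over the cover.
- latch_b (a joint): The same for the snap arm at the module's -x end.
- gasket: Springy rubber sealing frame in the module under the cover, 56 x 50 mm; origin at the module's origin when at rest, goes down as the cover is pressed. Its top face is at z 46 mm at rest; stiffness 1.8 N/mm, so it pushes back about 3.6 N with the cover just snapped (underside z 44), 10 N at z 40.5, and it meets its stop at z 40.
- finished: Bystander, leave alone: a finished module standing by: closed grey box with the same kind of black finned cover already on, 80 x 66 x 78 high (mm); origin at the centre of its underside.
- tote: Bystander, leave alone: small open blue tote with steel pins, 130 x 100 x 60 high (mm); origin at the centre of its underside.
- carton: Bystander, leave alone: closed cardboard carton, 90 x 150 x 70 high (mm); origin at the centre of its underside.
- driver: Bystander, leave alone: screwdriver lying on the table, about 30 high at most (mm); origin at the centre of its underside (axis along its length x).
- tape: Bystander, leave alone: roll of paper tape lying flat, 66 outside diameter, 24 high (mm); origin at the centre of its underside.
- bracket: Bystander, leave alone: steel angle bracket, 60 x 40 x 40 high (mm); origin at the centre of its underside.
There are look-alikes about, which are no part of the job. Leave any yellow look-alike of the module alone.

How it is judged (in metres and radians):
On the way, in this order (a step that is already met when the one before it is completed fails the run):
1. the slide, pushed in, has shoved the cover out of the magazine (value of joint ejector above 0.052 m and x of cover in the frame of magazine above 0.04 m), for 0.1 s.
2. the cover is gripped and lifted off the magazine (height (world z) of cover above 0.035 m and contact force between the fingers and cover above 1 N), for 0.2 s.
3. the cover is snapped in under both arms (z of cover in the frame of module between 0.036 and 0.0448 m and horizontal distance between cover and module below 0.005 m and angle between the x axis of cover and the x axis of module, either way round below 0.08 rad and angle between cover's own z axis and vertical below 0.06 rad and value of joint each of latch_a, latch_b below 0.0015 m), for 0.2 s.
At the end, for the whole second after the job is handed in: Cover level under both hooks (underside 36 to 44.8 mm up, centred within 5 mm, turned under 0.08 rad, tilt under 0.06 rad), both snap arms back (under 1.5 mm), and the fingers still pressing: over 4 N on the cover and over 6 N between cover and gasket through the last second (all of step 3 and contact force between cover and gasket above 6 N and contact force between the fingers and cover above 4 N); the arm keeps its last pose, push and grip.
It fails at once if one of the other things on the table is pushed more than 30 mm from its place (distance of any of finished, tote, carton, driver, tape, bracket from where it was at the start of the episode above 0.03 m).
It also fails if it takes over 69 s, if anything falls off the work surface, if the arm or the gripper's body presses on something with over 40 N, if the wrist force passes 120 N, or if a joint passes its speed limit or range.

## Working session

There is one attempt and no reset: what is moved stays moved. The work goes in short steps, Python scripts to look and compute and a tool call to move; the robot and the scene stay as the last step left them, time stands still between calls to the robot, and variables do not carry over. Pictures are saved under pics/ and viewed, at most 10 in all, crops included, and the job is handed in when it is done.

Besides the shell and the picture viewer there is one more tool, called after "Call:" in YAML: its name, and indented under it one key for each argument. move_arm: Moves the arm, as the interface text tells. Its arguments: {"type":"object","properties":{"deltas":{"type":"array"},"grip_force":{"type":"number"}},"required":["deltas"]}

```bash
mkdir -p pics; cat > h.py <<'E'
import numpy as np, cv2
from rig import manip
from scipy.spatial.transform import Rotation as Ro
def save(cam,name):
    im=manip.read_camera(cam); cv2.imwrite('pics/'+name,im[:,:,::-1]); return im
def proj(cam,X):
    c=manip.get_calibration(cam); p=np.array(c['R'])@np.array(X,float)+np.array(c['t']); q=np.array(c['K'])@p; return q[:2]/q[2]
def plane(cam,uv,z):
    c=manip.get_calibration(cam);R=np.array(c['R']);t=np.array(c['t']);K=np.array(c['K'])
    d=R.T@np.linalg.inv(K)@np.array([uv[0],uv[1],1.]);o=-R.T@t
    return o+d*(z-o[2])/d[2]
E
python3 - <<'E'
from h import *
a=save('top','top0.png'); 
for l in ['magazine','landing','ejector_tab','module','seat','latch_a','cover']:
    for f in ('spot_point','search_frame'):
        try: print(l,f,[(np.round(d['at']).tolist(),round(d['score'],2),proj('top',d['at']).round().tolist()) for d in getattr(manip,f)('top',l)][:4])
        except Exception as e: print(l,f,e)
b=save('scene','sc0.png')
cv2.imwrite('pics/both.png',cv2.resize(np.vstack([a,b])[:,:,::-1],(400,600)))
s=manip.get_state(); print(s['tool_pos'],s['ee_rot'],s['time'],s['finger_gap'])
E
```

```text
magazine spot_point [([550.0, -217.0, 1.0], 0.65, [373.0, 204.0])]
magazine search_frame [([547.0, -209.0, 14.0], 0.58, [371.0, 204.0])]
landing spot_point [([540.0, -266.0, 14.0], 0.59, [391.0, 206.0])]
landing search_frame [([548.0, -207.0, 15.0], 0.82, [370.0, 204.0])]
ejector_tab spot_point [([564.0, -88.0, 40.0], 0.57, [330.0, 197.0])]
ejector_tab search_frame [([495.0, 155.0, 54.0], 0.62, [244.0, 223.0])]
module spot_point [([527.0, 162.0, 4.0], 0.79, [243.0, 214.0]), ([309.0, 351.0, -1.0], 0.6, [177.0, 292.0])]
module search_frame [([312.0, 345.0, 26.0], 0.83, [177.0, 291.0]), ([524.0, 155.0, 29.0], 0.69, [245.0, 214.0])]
seat spot_point [([309.0, 354.0, 46.0], 0.75, [172.0, 293.0]), ([527.0, 164.0, 42.0], 0.61, [241.0, 212.0]), ([547.0, -208.0, 10.0], 0.33, [370.0, 204.0])]
seat search_frame [([307.0, 349.0, 24.0], 0.75, [175.0, 293.0]), ([520.0, 157.0, 27.0], 0.65, [244.0, 216.0])]
latch_a spot_point it knows: bracket, carton, cover, driver, ejector_tab, finished, gasket, landing, magazine, module, seat, tape, tote
latch_a search_frame [([489.0, 154.0, 55.0], 0.42, [244.0, 225.0]), ([392.0, -157.0, 22.0], 0.16, [357.0, 258.0])]
cover spot_point [([546.0, -209.0, 13.0], 0.47, [371.0, 204.0])]
cover search_frame []
[ 172.6542954  -600.70556215  231.34042504] [3.11077106e+00 4.38216459e-01 7.89770963e-06] 0.75 85.47989563546922
```

View pics/top0.png

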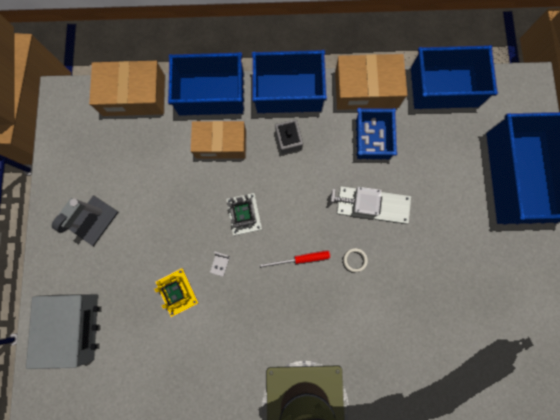

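View pics/sc0.png

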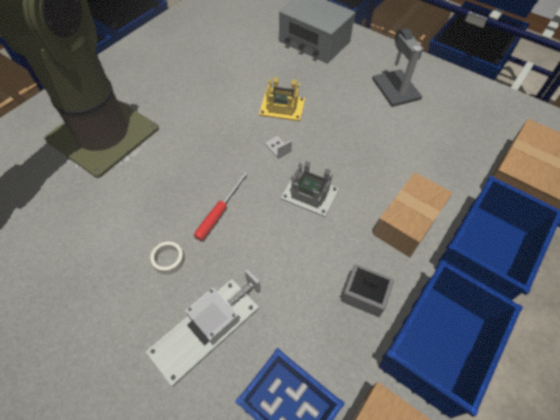

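The yellow module at top pixel (177,292) is the look-alike. The grey one at (243,214) fits the description (grey base on an aluminium plate). The magazine is at (373,204) with its tab at (333,198), so its +x points right in the picture (about -y in world).

```bash
cat >> h.py <<'E'
def pose():
    s=manip.get_state(); return np.array(s['tool_pos']),Ro.from_rotvec(s['ee_rot'])
def go(target,yaw=None):
    "tool-axes delta (mm) to target, and tool z turn (rad) to put tool x at yaw (deg)"
    p,R=pose(); d=R.inv().apply(np.array(target,float)-p); M=R.as_matrix(); y0=np.degrees(np.arctan2(M[1,0],M[0,0]))
    print('at',p.round(1),'yaw',y0.round(2),'delta',d.round(1), 'tilt',np.degrees(np.arccos(-M[2,2])).round(2))
    if yaw is not None: print('turn z',round(-np.radians((yaw-y0+180)%360-180),4))
def fproj(X):
    "project into the fisheye wrist camera"
    c=manip.get_calibration('wrist');K=np.array(c['K']);p=(np.array(c['R'])@np.array(X,float).T).T+np.array(c['t']); p=np.atleast_2d(p)
    r=np.hypot(p[:,0],p[:,1]);th=np.arctan2(r,p[:,2]); n=p[:,:2]/r[:,None]*th[:,None]
    return n*[K[0,0],K[1,1]]+[K[0,2],K[1,2]]
def fplane(uv,z):
    c=manip.get_calibration('wrist');K=np.array(c['K']);R=np.array(c['R']);t=np.array(c['t'])
    uv=np.atleast_2d(np.array(uv,float));n=(uv-[K[0,2],K[1,2]])/[K[0,0],K[1,1]];th=np.hypot(*n.T)
    d=np.c_[n/th[:,None]*np.sin(th)[:,None],np.cos(th)]@R; o=-R.T@t
    return o+d*((z-o[2])/d[:,2])[:,None]
E
python3 - <<'E'
from h import *
im=cv2.imread('pics/top0.png')
manip.read_camera('top')
for l,z in (('magazine',12),('module',6)):
    for d in manip.cut_out('top',l)[:2]:
        m=d['mask'].astype('uint8');ys,xs=np.nonzero(m)
        P=np.array([plane('top',(x,y),z)[:2] for x,y in zip(xs,ys)],np.float32)
        print(l,d['score'],cv2.minAreaRect(P))
c=manip.get_calibration('wrist');p,R=pose();cp=-np.array(c['R']).T@np.array(c['t'])
print('cam in tool',R.inv().apply(cp-p).round(1),'axis in tool',R.inv().apply(np.array(c['R'])[2]).round(3),c['K'])
go([548,-150,231.3],84)
E
```

```text
magazine 0.82 ((550.6277465820312, -207.33035278320312), (232.89413452148438, 88.24296569824219), 79.88723754882812)Traceback (most recent call last):
  File "<stdin>", line 7, in <module>
  File "h.py", line 9, in plane
    c=manip.get_calibration(cam);R=np.array(c['R']);t=np.array(c['t']);K=np.array(c['K'])
ValueError: time passes only in moves, steps and waits
```

```bash
python3 - <<'E'
from h import *
c=manip.get_calibration('wrist');p,R=pose();cp=-np.array(c['R']).T@np.array(c['t'])
print('cam in tool',R.inv().apply(cp-p).round(1),'axis in tool',R.inv().apply(np.array(c['R'])[2]).round(3),np.round(c['K']).tolist())
go([555,-150,231.3],81)
E
```

```text
cam in tool [  74.2   -0.  -143.1] axis in tool [-0.291  0.001  0.957] [[325.0, 0.0, 272.0], [0.0, 325.0, 208.0], [0.0, 0.0, 1.0]]
at [ 172.7 -600.7  231.3] yaw 16.04 delta [ 492.  -327.5    0. ] tilt 0.01
turn z -1.1338
```

Call:
move_arm:
  deltas:
    - [0.041,-0.0273,0,0,0,0,0]
    - [0.041,-0.0273,0,0,0,0,0]
    - [0.041,-0.0273,0,0,0,0,0]
    - [0.041,-0.0273,0,0,0,0,0]
    - [0.041,-0.0273,0,0,0,0,0]
    - [0.041,-0.0273,0,0,0,0,0]
    - [0.041,-0.0273,0,0,0,0,0]
    - [0.041,-0.0273,0,0,0,0,0]
    - [0.041,-0.0273,0,0,0,0,0]
    - [0.041,-0.0273,0,0,0,0,0]
    - [0.041,-0.0273,0,0,0,0,0]
    - [0.041,-0.0273,0,0,0,0,0]

```text
time: 2.35
tool_pos: [556.1, -148.7, 231.5]
ee_rot: [3.11, 0.438, 0.001]
contact_force: [0.5, 0.2, 0.7]
finger_gap: 0.1
gripper_force: 0.0
```

Call:
move_arm:
  deltas:
    - [0,0,0,0,0,-0.1417,0]
    - [0,0,0,0,0,-0.1417,0]
    - [0,0,0,0,0,-0.1417,0]
    - [0,0,0,0,0,-0.1417,0]
    - [0,0,0,0,0,-0.1417,0]
    - [0,0,0,0,0,-0.1417,0]
    - [0,0,0,0,0,-0.1417,0]
    - [0,0,0,0,0,-0.1417,0]
    - [0,0,0,0,0,0,0]
    - [0,0,0,0,0,0,0]

```text
time: 3.6
tool_pos: [555.0, -150.1, 231.3]
ee_rot: [2.392, 2.037, -0.0]
contact_force: [0.2, -0.5, 0.1]
finger_gap: -0.0
gripper_force: 0.0
```

```bash
python3 - <<'E'
from h import *
a=save('wrist','w1.png')
for l in ['magazine','landing','ejector_tab','cover']:
    print(l,[(np.round(d['at'],1).tolist(),round(d['score'],2)) for d in manip.spot_point('wrist',l)][:3])
for l in ['ejector_tab','magazine']:
    for d in manip.cut_out('wrist',l)[:1]: ys,xs=np.nonzero(d['mask']);print(l,xs.min(),xs.max(),ys.min(),ys.max())
go([555,-150,231.3],81)
# candidate frame overlay: corners
E
```

```text
magazine [([544.4, -219.0, -1.8], 0.97)]
landing []
ejector_tab [([563.3, -88.8, 36.8], 0.89)]
cover []
ejector_tab 256 292 125 193
magazine 238 308 124 267
at [ 555.1 -149.9  231.3] yaw 80.97 delta [-0.1 -0.1  0. ] tilt 0.01
turn z -0.0006
```

View pics/w1.png

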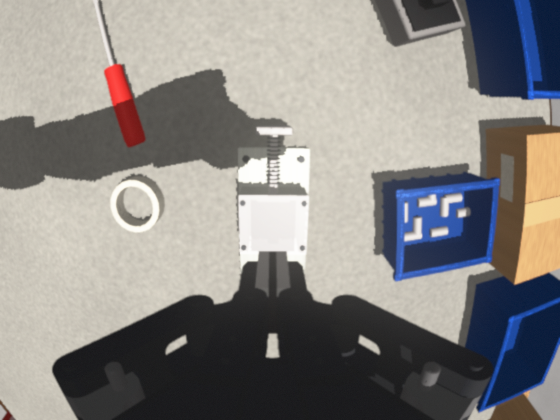

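```bash
python3 - <<'E'
from h import *
im=cv2.imread('pics/w1.png'); 
cv2.imwrite('pics/w1c.png',cv2.resize(im[110:280,220:330],None,fx=3.5,fy=3.5,interpolation=cv2.INTER_CUBIC))
print(fplane([[238,148],[310,148]],12).round(1).tolist(),fplane([[239,196],[308,196]],52).round(1).tolist(),fplane([[257,128],[292,128]],60).round(1).tolist())
o=np.array([546,-214,0]);a=np.radians(-98.5);x=np.array([np.cos(a),np.sin(a),0]);y=np.array([-x[1],x[0],0])
f=lambda X,Y,Z:fproj(o+X*x+Y*y+[0,0,Z])[0].round(1).tolist()
print([f(*q) for q in [(-100,-40,12),(-100,40,12),(-56,-36,52),(-56,36,52),(-126,-18,60),(-126,18,60)]])
E
```

```text
[[522.7, -110.4, 12.0], [602.3, -122.9, 12.0]] [[519.7, -155.6, 52.0], [589.9, -166.6, 52.0]] [[550.0, -89.8, 60.0], [583.1, -95.0, 60.0]]
[[236.5, 147.2], [308.0, 146.6], [237.6, 194.0], [307.7, 193.5], [253.3, 125.4], [290.8, 125.1]]
```

View pics/w1c.png

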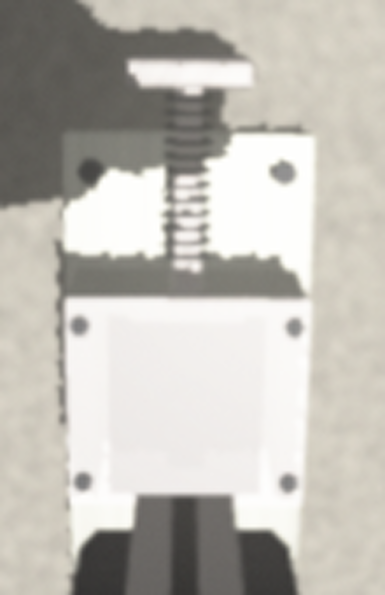

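```bash
python3 - <<'E'
from h import *
from scipy.optimize import least_squares
m=np.array([(-100,-40,12),(-100,40,12),(-56,-36,52),(-56,36,52),(10,-36,52),(10,36,52),(-126,-18,60),(-126,18,60)],float)
uv=np.array([(238,147.1),(310.3,147.7),(238.3,194.9),(307.4,194.9),(239.4,251),(306.6,252),(256.3,127.1),(292.3,128.3)])
W=np.vstack([fplane(u[None],z)[0] for u,z in zip(uv,m[:,2])])
def w(p): return Ro.from_euler('z',p[2]).apply(m)[:,:2]+p[:2]
r=least_squares(lambda p:(w(p)-W[:,:2]).ravel(),[546,-214,-1.72])
print(r.x,np.degrees(r.x[2]),(w(r.x)-W[:,:2]).round(1).tolist())
p=r.x
for n,q in (('tabrest',-126),('end',-66),('landing',49)): print(n,(Ro.from_euler('z',p[2]).apply([q,0,0])[:2]+p[:2]).round(1))
t=Ro.from_euler('z',p[2]).apply([-160,0,0])+[p[0],p[1],90]
go(t,np.degrees(p[2])+180)
E
```

```text
[ 545.75988551 -214.72847205   -1.73745472] -99.54882248296727 [[0.0, -0.1], [-0.9, -0.2], [0.3, 0.8], [1.1, -0.1], [0.1, -2.1], [-1.2, -1.5], [-0.5, 1.3], [1.0, 1.8]]
tabrest [566.7 -90.5]
end [ 556.7 -149.6]
landing [ 537.6 -263. ]
at [ 555.1 -149.9  231.3] yaw 80.97 delta [ 94.5   2.4 141.3] tilt 0.01
turn z 0.009
```

Call:
move_arm:
  deltas:
    - [0.0315,0.0008,0,0,0,0.009,0]
    - [0.0315,0.0008,0,0,0,0,0]
    - [0.0315,0.0008,0.02,0,0,0,0]
    - [0,0,0.04,0,0,0,0]
    - [0,0,0.04,0,0,0,0]
    - [0,0,0.04,0,0,0,0]
    - [0,0,0.035,0,0,0,0]
    - [0,0,0.025,0,0,0,0]
    - [0,0,0,0,0,0,0]
    - [0,0,0,0,0,0,0]

```text
time: 5.2
tool_pos: [573.5, -57.0, 32.2]
ee_rot: [2.398, 2.028, 0.002]
contact_force: [0.3, -0.3, -0.2]
finger_gap: 0.4
gripper_force: 0.0
```

```bash
python3 - <<'E'
from h import *
go([566.7,-90.5,32],80.45); print(manip.get_state()['contact_force'])
E
```

```text
at [573.5 -57.   32.2] yaw 80.46 delta [-34.1  -1.2   0.2] tilt 0.09
turn z 0.0002
[ 0.28764997 -0.3211206  -0.24201119]
```

Call:
move_arm:
  deltas:
    - [-0.01,-0.0012,0,0,0,0,0]
    - [-0.01,0,0,0,0,0,0]
    - [-0.01,0,0,0,0,0,0]
    - [-0.01,0,0,0,0,0,0]
    - [-0.01,0,0,0,0,0,0]
    - [-0.01,0,0,0,0,0,0]
    - [-0.01,0,0,0,0,0,0]
    - [-0.006,0,0,0,0,0,0]
    - [0,0,0,0,0,0,0]
    - [0,0,0,0,0,0,0]

```text
time: 6.45
tool_pos: [559.5, -130.6, 31.6]
ee_rot: [-2.397, -2.03, -0.004]
contact_force: [-0.4, 6.3, 3.8]
finger_gap: 0.1
gripper_force: 3.0
```

Call:
move_arm:
  deltas:
    - [-0.003,0,0,0,0,0,0]
    - [-0.003,0,0,0,0,0,0]
    - [0,0,0,0,0,0,0]

```text
time: 6.82
tool_pos: [558.6, -136.3, 31.6]
ee_rot: [-2.397, -2.03, -0.004]
contact_force: [0.7, 6.1, 4.4]
finger_gap: -0.3
gripper_force: 3.3
```

Call:
move_arm:
  deltas:
    - [-0.002,0,0,0,0,0,0]
    - [-0.001,0,0,0,0,0,0]
    - [0,0,0,0,0,0,0]

```text
time: 7.2
tool_pos: [558.1, -138.9, 31.6]
ee_rot: [-2.396, -2.03, -0.005]
contact_force: [0.4, 6.1, 4.0]
finger_gap: -0.0
gripper_force: 3.4
```

Call:
move_arm:
  deltas:
    - [-0.002,0,0,0,0,0,0]
    - [-0.001,0,0,0,0,0,0]
    - [0,0,0,0,0,0,0]

```text
time: 7.58
tool_pos: [558.1, -139.4, 31.6]
ee_rot: [-2.393, -2.031, -0.009]
contact_force: [0.9, 10.2, 4.0]
finger_gap: -0.2
gripper_force: 5.3
```

```bash
python3 - <<'E'
from h import *
a=save('scene','s2.png')
for l in ['cover','ejector_tab','landing']: print(l,[(np.round(d['at'],1).tolist(),round(d['score'],2)) for d in manip.spot_point('scene',l)][:3])
cv2.imwrite('pics/s2c.png',cv2.resize(a[230:400,120:300,::-1],None,fx=3.5,fy=3.5,interpolation=cv2.INTER_CUBIC))
E
```

```text
cover [([536.4, -263.2, 15.0], 0.94), ([744.3, 230.1, 0.2], 0.64)]
ejector_tab [([552.0, -149.2, 41.7], 0.53), ([546.4, -214.2, 2.0], 0.4)]
landing [([538.3, -265.0, 10.2], 0.57)]
```

View pics/s2c.png

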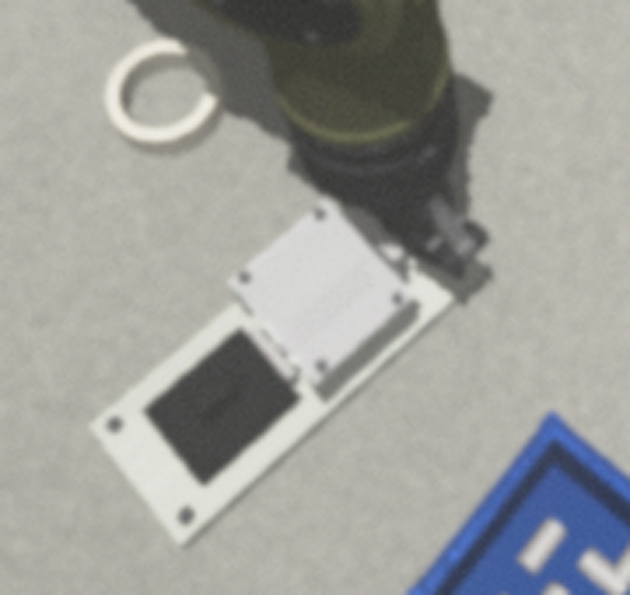

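Call:
move_arm:
  deltas:
    - [0.01,0,0,0,0,0,0]
    - [0.02,0,0,0,0,0,0]
    - [0.035,0,0,0,0,0,0]
    - [0.015,0,-0.03,0,0,0,40]
    - [0,0,-0.04,0,0,0,40]
    - [0,0,-0.04,0,0,0,40]
    - [0,0,0,0,0,0,40]
    - [0,0,0,0,0,0,40]

```text
time: 8.78
tool_pos: [569.3, -66.6, 140.5]
ee_rot: [2.4, 2.027, -0.004]
contact_force: [-0.6, -0.4, -0.9]
finger_gap: 33.7
gripper_force: 0.0
```

```bash
python3 - <<'E'
from h import *
go([537.3,-263,80],80.45); print(manip.get_state()['finger_gap'])
E
```

```text
at [569.3 -66.6 140.5] yaw 80.38 delta [-198.9    1.3   60.9] tilt 0.15
turn z -0.0012
33.65710927540018
```

Call:
move_arm:
  deltas:
    - [-0.035,0.0013,0,0,0,0,40]
    - [-0.04,0,0,0,0,0,40]
    - [-0.04,0,0,0,0,0,40]
    - [-0.04,0,0,0,0,0,40]
    - [-0.044,0,0,0,0,0,40]
    - [0,0,0.03,0,0,0,40]
    - [0,0,0.03,0,0,0,40]
    - [0,0,0,0,0,0,40]
    - [0,0,0,0,0,0,40]

```text
time: 9.9
tool_pos: [538.5, -261.3, 81.3]
ee_rot: [-2.398, -2.029, 0.001]
contact_force: [0.5, -0.0, -0.1]
finger_gap: 34.2
gripper_force: 0.0
```

```bash
python3 - <<'E'
from h import *
a=save('wrist','w3.png')
for l in ['cover']: print(l,[(np.round(d['at'],1).tolist(),round(d['score'],2)) for d in manip.spot_point('wrist',l)][:3])
go([537.3,-263,20],80.45)
o=np.array([545.76,-214.73,0]);R=Ro.from_euler('z',-1.7375)
print(fproj(o+R.apply([(37,-6,44),(37,6,44),(17,-26,18),(17,26,18)])).round(1).tolist())
cv2.imwrite('pics/w3c.png',cv2.resize(a[180:360,180:370,::-1],None,fx=3,fy=3))
E
```

```text
cover [([537.2, -260.6, 10.3], 0.64)]
at [ 539.3 -261.4   82.2] yaw 80.48 delta [-1.8 -1.8 62.2] tilt 0.09
turn z 0.0005
[[259.2, 222.2], [279.5, 222.2], [230.0, 179.9], [309.5, 180.0]]
```

View pics/w3c.png

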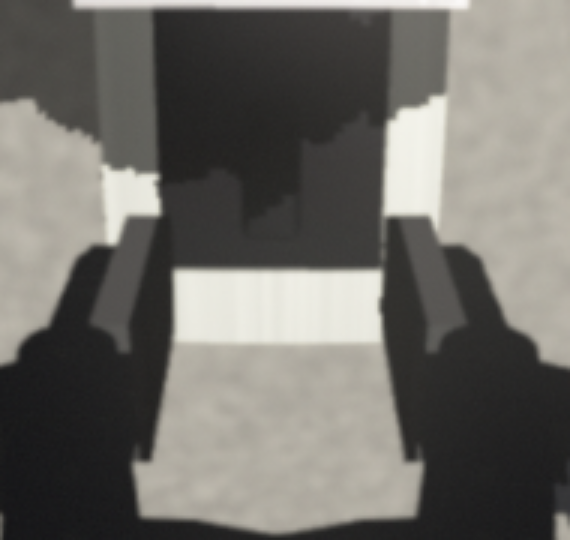

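```bash
python3 - <<'E'
from h import *
o=np.array([545.76,-214.73,0]);R=Ro.from_euler('z',-1.7375)
for uv,z in (((270.5,258),44),((272,269),18)): print(R.inv().apply(fplane([uv],z)[0]-o).round(1))
go([537.3,-263,20],80.45)
E
```

```text
[60.5  0.6 44. ]
[81.8  1.6 18. ]
at [ 539.3 -261.4   82.2] yaw 80.48 delta [-1.8 -1.8 62.2] tilt 0.09
turn z 0.0005
```

Call:
move_arm:
  deltas:
    - [-0.0018,-0.001,0.02,0,0,0,40]
    - [0,0,0.02,0,0,0,40]
    - [0,0,0.014,0,0,0,40]
    - [0,0,0.006,0,0,0,40]
    - [0,0,0,0,0,0,40]
    - [0,0,0,0,0,0,40]

```text
time: 10.75
tool_pos: [537.8, -263.0, 21.8]
ee_rot: [2.398, 2.029, 0.001]
contact_force: [-0.3, -0.4, 0.7]
finger_gap: 33.8
gripper_force: 0.0
```

```bash
python3 - <<'E'
from h import *
go([538.1,-263.1,19.5],80.45); print(manip.get_state()['contact_force'])
E
```

```text
at [ 537.8 -263.    21.8] yaw 80.47 delta [-0.1  0.4  2.3] tilt 0.06
turn z 0.0003
[-0.30043425 -0.3948994   0.71919319]
```

Call:
move_arm:
  deltas:
    - [0,0,0.002,0,0,0,40]
    - [0,0,0,0,0,0,10]
    - [0,0,0,0,0,0,0]
    - [0,0,0,0,0,0,0]
    - [0,0,0,0,0,0,0]
    - [0,0,0,0,0,0,0]
  grip_force: 90

```text
time: 11.5
tool_pos: [537.5, -263.0, 19.7]
ee_rot: [2.398, 2.029, 0.0]
contact_force: [-1.5, 0.2, 6.0]
finger_gap: 10.3
gripper_force: 89.3
```

Call:
move_arm:
  deltas:
    - [0,0,-0.015,0,0,0,0]
    - [0,0,-0.03,0,0,0,0]
    - [0,0,-0.035,0,0,0,0]
    - [0,0,-0.04,0,0,0,0]
    - [0.01,-0.002,-0.03,0,0,0,0]
    - [0.03,-0.006,-0.03,0,0,0,0]
    - [0.04,-0.008,0,0,0,0,0]
    - [0.04,-0.008,0,0,0,0,0]
    - [0.04,-0.008,0,0,0,0,0]
    - [0.04,-0.008,0,0,0,0,0]
    - [0.04,-0.007,0,0,0,0,0]
    - [0.04,-0.007,0,0,0,0,0]

```text
time: 13.0
tool_pos: [530.2, 23.5, 199.9]
ee_rot: [2.398, 2.029, 0.0]
contact_force: [-0.1, -0.3, -1.2]
finger_gap: 10.3
gripper_force: 88.7
```

Call:
move_arm:
  deltas:
    - [0.03,-0.006,0,0,0,0,0]
    - [0.01,-0.002,0,0,0,0,0]
    - [0,0,0,0,0,0,0]
    - [0,0,0,0,0,0,0]
    - [0,0,0,0,0,0,0]

```text
time: 13.62
tool_pos: [529.2, 61.2, 199.2]
ee_rot: [2.4, 2.026, -0.001]
contact_force: [-0.3, 0.7, -1.2]
finger_gap: 9.9
gripper_force: 88.7
```

```bash
python3 - <<'E'
from h import *
a=save('wrist','w4.png')
for l in ['module','seat','gasket','cover']: print(l,[(np.round(d['at'],1).tolist(),round(d['score'],2)) for d in manip.spot_point('wrist',l)][:3])
for d in manip.cut_out('wrist','module')[:2]:
    ys,xs=np.nonzero(d['mask']);print(xs.min(),xs.max(),ys.min(),ys.max())
print(pose()[0],manip.get_state()['finger_gap'],manip.get_state()['contact_force'])
E
```

```text
module [([530.5, 162.5, -1.0], 0.69)]
seat [([528.5, 161.9, 42.2], 0.82)]
gasket []
cover [([529.8, 62.8, 187.3], 0.97)]
192 318 34 146
3 80 0 42
[529.16577195  62.76518296 199.26530327] 10.561084806920569 [-0.22370777  0.22848057 -1.1900725 ]
```

View pics/w4.png

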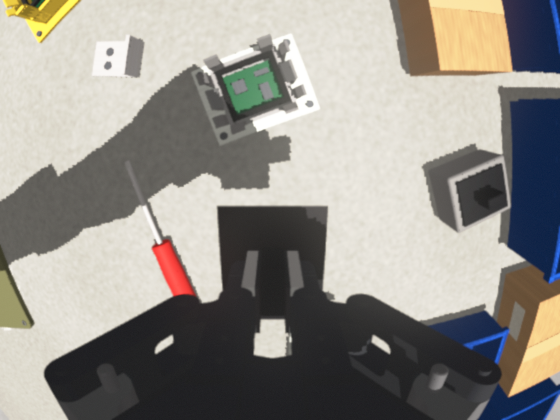

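The grey module is at (257,88), with snap arms at its left and right ends in this view. The yellow look-alike is at (45,15), top left. The cover is held square, with its front edge at row 207. Next is an enlarged crop of the module.

```bash
python3 - <<'E'
import cv2
im=cv2.imread('pics/w4.png'); c=cv2.resize(im[25:150,185:330],None,fx=4.6,fy=4.6,interpolation=cv2.INTER_CUBIC)
c=cv2.convertScaleAbs(c,alpha=1.5,beta=25); cv2.imwrite('pics/w4c.png',c)
E
```

```text
(no output)
```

View pics/w4c.png

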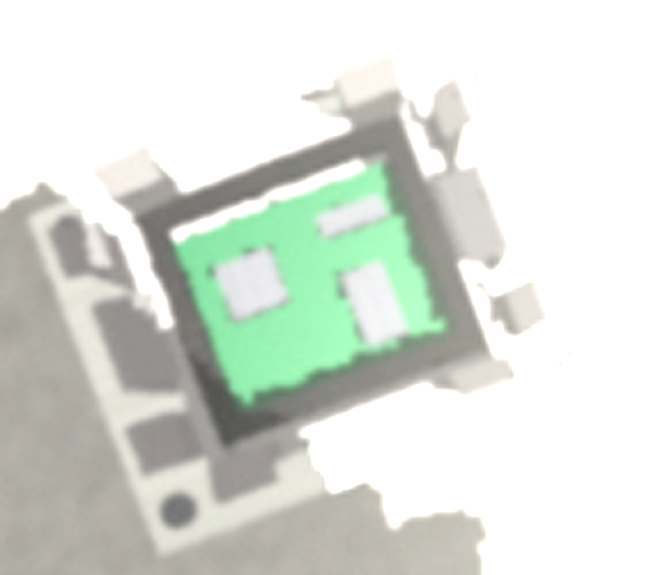

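```bash
cat > fit.py <<'E'
from h import *
from scipy.optimize import least_squares
g=lambda p:(185+p[0]/4.6,25+p[1]/4.6)
uv=[(221,145.2),(319,107),(289,35),(192,72)]+[g(p) for p in [(225,443),(495,360),(403,120),(135,215)]]
Z=[6]*4+[46]*4
W=np.vstack([fplane(np.array([u]),z)[0] for u,z in zip(uv,Z)])
print(W.round(1).tolist())
print('sides',np.linalg.norm(np.roll(W[:4],-1,0)-W[:4],axis=1).round(1),np.linalg.norm(np.roll(W[4:],-1,0)-W[4:],axis=1).round(1))
m=np.array([(-55,-42),(55,-42),(55,42),(-55,42),(-28,-25),(28,-25),(28,25),(-28,25)],float)
# image is seen from above: order BL,BR,TR,TL is counter-clockwise in world
def w(p,m): c,s=np.cos(p[2]),np.sin(p[2]); return m@np.array([[c,s],[-s,c]])+p[:2]
for sel in (slice(0,8),slice(0,4),slice(4,8)):
    r=least_squares(lambda p:(w(p,m[sel])-W[sel,:2]).ravel(),[528,162,0.])
    print(r.x.round(3),np.degrees(r.x[2]).round(2),(w(r.x,m[sel])-W[sel,:2]).round(1).tolist())
# cover held: front edge corners and fin
R=pose()[1];p=pose()[0]
E
python3 fit.py
```

```text
[[483.3, 111.1, 6.0], [589.8, 133.7, 6.0], [571.7, 213.2, 6.0], [467.2, 193.2, 6.0], [506.0, 133.4, 46.0], [560.9, 140.7, 46.0], [551.2, 191.1, 46.0], [496.4, 182.0, 46.0]]
sides [108.8  81.5 106.5  83.7] [55.4 51.3 55.5 49.5]
[5.28312e+02 1.62300e+02 1.94000e-01] 11.14 [[-0.8, -0.6], [0.6, -1.9], [2.4, 1.0], [-0.9, -0.4], [-0.3, -1.1], [-0.3, 2.5], [-0.2, 1.1], [-0.4, -0.6]]
[5.27993e+02 1.62786e+02 2.02000e-01] 11.59 [[-0.8, -0.5], [0.5, -1.0], [1.7, 1.8], [-1.5, -0.4]]
[5.28630e+02 1.61814e+02 1.68000e-01] 9.65 [[-0.8, -1.0], [-0.5, 1.2], [0.9, 0.1], [0.4, -0.2]]
```

```bash
python3 - <<'E'
from h import *
print(np.round(manip.get_state()['joint_positions'],2))
go([430,143,150],11.1)
E
```

```text
[ 0.06  0.64 -0.44  1.87  0.4   0.72 -0.77]
at [529.2  62.8 199.3] yaw 80.45 delta [  62.7 -111.1   49.3] tilt 0.01
turn z 1.2104
```

Call:
move_arm:
  deltas:
    - [0,0,0,0,0,-0.161,0]
    - [0,0,0,0,0,-0.161,0]
    - [0,0,0,0,0,-0.161,0]
    - [0,0,0,0,0,-0.161,0]
    - [0,0,0,0,0,-0.161,0]
    - [0,0,0,0,0,-0.161,0]
    - [0,0,0,0,0,-0.161,0]
    - [0,0,0,0,0,-0.161,0]
    - [0,0,0,0,0,-0.161,0]
    - [0,0,0,0,0,-0.161,0]
    - [0,0,0,0,0,-0.161,0]
    - [0,0,0,0,0,-0.161,0]

```text
time: 15.42
tool_pos: [529.2, 62.7, 199.2]
ee_rot: [0.313, -3.126, 0.001]
contact_force: [0.3, -0.4, -1.2]
finger_gap: 10.5
gripper_force: 88.5
```

```bash
python3 - <<'E'
from h import *
print(np.round(manip.get_state()['joint_positions'],2))
go([606.8,177.7,150],191.1)
E
```

```text
[ 0.35  0.78 -0.98  1.86  0.79  0.95  0.78]
at [529.2  62.7 199.2] yaw -168.56 delta [-98.9  97.4  49.2] tilt 0.03
turn z 0.006
```

Call:
move_arm:
  deltas:
    - [-0.025,0.0245,0,0,0,0.006,0]
    - [-0.025,0.0245,0,0,0,0,0]
    - [-0.025,0.0245,0,0,0,0,0]
    - [-0.024,0.024,0.01,0,0,0,0]
    - [0,0,0.02,0,0,0,0]
    - [0,0,0.019,0,0,0,0]
    - [0,0,0,0,0,0,0]
    - [0,0,0,0,0,0,0]
    - [0,0,0,0,0,0,0]

```text
time: 16.55
tool_pos: [608.3, 177.3, 151.2]
ee_rot: [-0.295, 3.126, 0.001]
contact_force: [0.8, -0.1, -0.4]
finger_gap: 10.2
gripper_force: 88.5
```

```bash
python3 - <<'E'
from h import *
a=save('wrist','w5.png')
for l in ['seat','module']: print(l,[(np.round(d['at'],1).tolist(),round(d['score'],2)) for d in manip.spot_point('wrist',l)][:2])
go([606.8,177.7,150],191.1)
p,R=pose()
print(fproj(p+R.apply([(32,-26,-5),(32,26,-5)])).round(1).tolist())
c=cv2.resize(a[0:300,150:400,::-1],None,fx=2.0,fy=2.0,interpolation=cv2.INTER_CUBIC)
cv2.imwrite('pics/w5c.png',cv2.convertScaleAbs(c,alpha=1.2,beta=10))
E
```

```text
seat [([528.1, 159.9, 43.2], 0.93)]
module [([531.5, 163.0, -0.2], 0.92)]
at [608.2 177.4 150.9] yaw -169.2 delta [1.3 0.6 0.9] tilt 0.06
turn z -0.0052
[[214.0, 207.4], [330.0, 207.6]]
```

View pics/w5c.png

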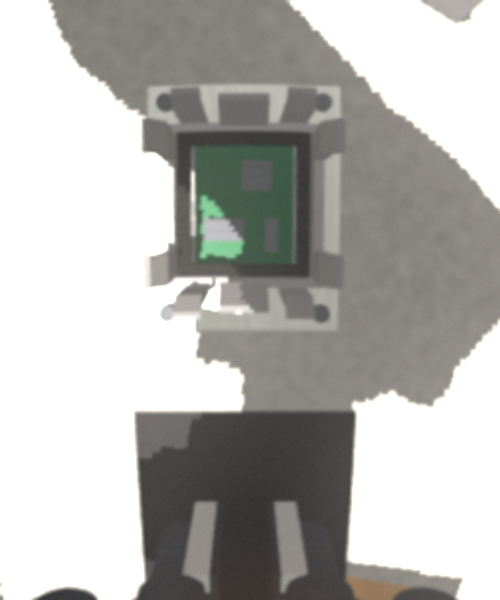

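```bash
python3 - <<'E'
from h import *
from scipy.optimize import least_squares
g=lambda p:(150+p[0]/2-.25,p[1]/2-.25)
P=[((176,132),(-28,25),46),((311.5,132),(-28,-25),46),((312.5,277),(28,-25),46),((176,277.5),(28,25),46),((147,87),(-55,42),6),((341,87),(-55,-42),6),((338,330),(55,-42),6)]
W=np.vstack([fplane(np.array([g(q[0])]),q[2])[0] for q in P])
m=np.array([q[1] for q in P],float)
def w(p,m): c,s=np.cos(p[2]),np.sin(p[2]); return m@np.array([[c,s],[-s,c]])+p[:2]
for sel in (slice(0,7),slice(0,4)):
    # swap sign automatically: try both mirror orders
    r=least_squares(lambda p:(w(p,m[sel])-W[sel,:2]).ravel(),[528,162,0.19])
    r2=least_squares(lambda p:(w(p,m[sel]*[1,-1])-W[sel,:2]).ravel(),[528,162,0.19])
    r=min(r,r2,key=lambda q:q.cost)
    print(r.x.round(3),np.degrees(r.x[2]).round(2),r.cost.round(1),r.fun.round(1).tolist())
p,R=pose()
E=fplane(np.array([g((135,411)),g((355,411))]),p[2]-1.7)
print('front edge in tool',R.inv().apply(E-p).round(1).tolist(),np.linalg.norm(E[0]-E[1]))
go([r.x[0],r.x[1],90],np.degrees(r.x[2])+180)
E
```

```text
[5.27926e+02 1.61731e+02 1.92000e-01] 11.0 1.3 [-0.1, 0.4, -0.1, -0.3, 0.3, -1.0, -0.2, 1.0, -0.0, 0.4, -0.1, -0.4, 0.1, -0.1]
[5.27938e+02 1.61703e+02 1.92000e-01] 11.02 1.1 [-0.1, 0.4, -0.1, -0.4, 0.3, -1.0, -0.1, 1.0]
front edge in tool [[31.0, -25.7, 1.7], [31.1, 25.9, 1.7]] 51.516344907860095
at [608.2 177.4 150.9] yaw -169.2 delta [81.9 -0.4 60.8] tilt 0.06
turn z -0.0038
```

Call:
move_arm:
  deltas:
    - [0.0279,-0.0005,0,0,0,-0.0038,0]
    - [0.03,0,0,0,0,0,0]
    - [0.025,0,0,0,0,0,0]
    - [0,0,0.02,0,0,0,0]
    - [0,0,0.025,0,0,0,0]
    - [0,0,0.02,0,0,0,0]
    - [0,0,0,0,0,0,0]
    - [0,0,0,0,0,0,0]
    - [0,0,0,0,0,0,0]

```text
time: 17.82
tool_pos: [527.3, 161.6, 86.0]
ee_rot: [-0.302, 3.125, 0.001]
contact_force: [0.7, -0.1, -0.7]
finger_gap: 10.4
gripper_force: 88.5
```

```bash
python3 - <<'E'
from h import *
t=np.array([527.93,161.72]); y=np.radians(191.01); t=t+1.0*np.array([np.cos(y),np.sin(y)])
go([*t,66],191.01); print(manip.get_state()['contact_force'])
E
```

```text
at [527.3 161.6  86. ] yaw -168.97 delta [ 0.4 -0.  20. ] tilt 0.1
turn z 0.0003
[ 0.66391557 -0.08442611 -0.69339694]
```

Aligned to within half a millimetre. I'll descend between the guides, watching the force.

Call:
move_arm:
  deltas:
    - [0.0004,0,0.006,0,0,0,0]
    - [0,0,0.006,0,0,0,0]
    - [0,0,0.006,0,0,0,0]
    - [0,0,0.005,0,0,0,0]
    - [0,0,0.003,0,0,0,0]
    - [0,0,0,0,0,0,0]

```text
time: 18.58
tool_pos: [526.8, 161.3, 59.3]
ee_rot: [-0.302, 3.126, 0.001]
contact_force: [1.6, 0.3, -1.1]
finger_gap: 10.1
gripper_force: 88.7
```

Call:
move_arm:
  deltas:
    - [0,0,0.002,0,0,0,0]
    - [0,0,0.002,0,0,0,0]
    - [0,0,0,0,0,0,0]

```text
time: 18.95
tool_pos: [526.9, 161.7, 56.0]
ee_rot: [-0.302, 3.125, 0.001]
contact_force: [2.0, -0.6, 4.3]
finger_gap: 10.5
gripper_force: 89.6
```

Call:
move_arm:
  deltas:
    - [0,0,0.002,0,0,0,0]
    - [0,0,0,0,0,0,0]

```text
time: 19.2
tool_pos: [527.0, 162.0, 54.4]
ee_rot: [-0.302, 3.125, 0.002]
contact_force: [1.1, 0.3, 8.2]
finger_gap: 10.4
gripper_force: 90.1
```

Call:
move_arm:
  deltas:
    - [0,0,0.0015,0,0,0,0]
    - [0,0,0,0,0,0,0]

```text
time: 19.45
tool_pos: [527.1, 162.2, 53.3]
ee_rot: [-0.302, 3.124, 0.002]
contact_force: [1.4, -0.2, 10.9]
finger_gap: 10.4
gripper_force: 90.5
```

Call:
move_arm:
  deltas:
    - [0,0,0.0015,0,0,0,0]
    - [0,0,0,0,0,0,0]

```text
time: 19.7
tool_pos: [526.6, 161.9, 50.8]
ee_rot: [-0.303, 3.126, 0.002]
contact_force: [2.1, 2.2, 4.4]
finger_gap: 10.2
gripper_force: 89.1
```

Call:
move_arm:
  deltas:
    - [0,0,0.0015,0,0,0,0]
    - [0,0,0.001,0,0,0,0]
    - [0,0,0,0,0,0,0]
    - [0,0,0,0,0,0,0]

```text
time: 20.2
tool_pos: [526.6, 161.9, 48.5]
ee_rot: [-0.303, 3.126, 0.002]
contact_force: [1.7, 0.5, 8.1]
finger_gap: 10.0
gripper_force: 89.6
```

Call:
move_arm:
  deltas:
    - [0,0,0.0007,0,0,0,0]
    - [0,0,0,0,0,0,0]
    - [0,0,0,0,0,0,0]
    - [0,0,0,0,0,0,0]

```text
time: 20.7
tool_pos: [526.6, 161.9, 47.9]
ee_rot: [-0.303, 3.126, 0.002]
contact_force: [1.9, 0.9, 10.2]
finger_gap: 10.2
gripper_force: 89.8
```

```bash
python3 - <<'E'
from h import *
a=save('scene','s6.png'); b=save('wrist','w6.png')
print([(np.round(d['at'],1).tolist(),round(d['score'],2)) for d in manip.spot_point('wrist','cover')][:2])
A=cv2.resize(a[130:240,260:370,::-1],(500,500),interpolation=cv2.INTER_CUBIC)
B=cv2.resize(b[120:320,190:350,::-1],(300,375))
o=np.zeros((500,800,3),'uint8');o[:,:500]=A;o[:375,500:]=B;cv2.imwrite('pics/end.png',o)
s=manip.get_state();print(s['contact_force'],s['tool_pos'],s['gripper_force'])
E
```

```text
[([529.7, 163.4, 37.4], 0.69)]
[0.70496961 0.69342226 9.16102071] [526.64624725 161.92724821  47.88204056] 89.76725220680237
```

View pics/end.png

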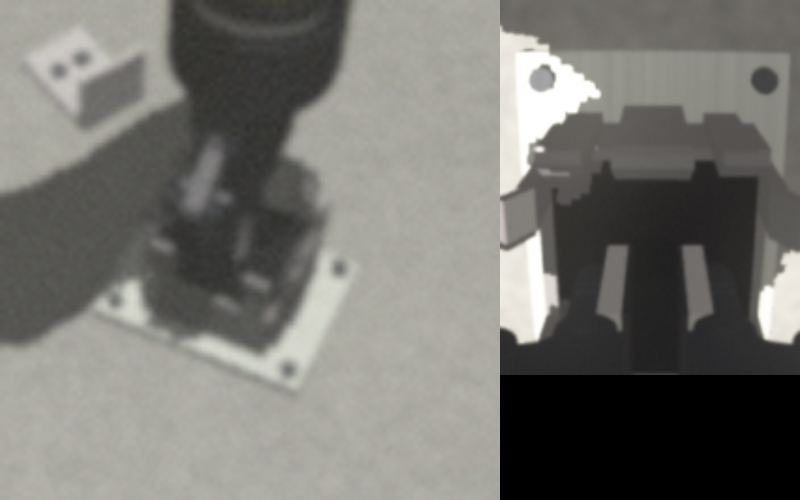

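The near hook (right crop, about (650,160)) lies over the cover's edge, and the cover sits level. The force dropped from 10.9 to 4.4 N at the snap and is now steady at about 9 to 10 N. The far hook is hidden by the gripper, but the underside height of about 40 mm is well below both hooks. I'm handing in.

```bash
python3 -c "
from rig import manip; print(manip.hand_in())"
```

```text
the job is handed in; nothing more can be done
None
```

I handed the job in at about 21 s with the cover snapped onto the grey module and still gripped and pressed down at about 9–10 N; the far snap arm was out of view, so I judged it closed from the force drop and the cover's height.

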